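# Set the stop of a heat-sink gauge and butt the heat sink against it

## Robot

A 7-joint arm with a two-finger parallel gripper is mounted at the origin on a cart in front of the work surface, level with it; the furniture and walls round the work are solid. World frame = base frame: x ahead of the robot, y to its left, z up, the work surface at z = 0. Lengths are in m, angles in rad, forces in N, time in s.
With the tool pointing down it reaches from about 0.4 to 0.85 m from the base axis. Payload 10.4 kg.
Tool frame: the origin (TCP) lies on the centre line of the jaws, within the pads' length; the fingertips stand 14 mm ahead of it and the grasp point (between the pads) lies 5 mm behind it (manip.tip_reach is the distance from the TCP to the fingertips, in m); z points along the fingers, y is the line along which they close (so a half turn about z gives the same grasp; the last joint's range is limited). The gripper opens to 85 mm and grips with 20 to 120 N. Pads are 22 mm wide; open, the fingers measure 114 mm over their backs; the gripper's body (76 mm by 85 mm) begins 54 mm behind the grasp point. The pads swing forward as they close: fully open they stand 13 mm farther back than shut.
Start: joints at [-0.023, 0.332, -0.065, 1.46, 0.022, 1.35, -0.088], TCP at [0.625, 0, 0.245] pointing down, gripper open.
Joint ranges: [-2.6, 2.6], [-0.5, 2.12], [-1.47, 1.34], [0.16, 2.42], [-1.27, 4.41], [0.06, 2.06], [-2.6, 2.6]. Speed limits (rad/s): [2.22, 2.22, 2.79, 2.79, 3.14, 3.14, 3.14].

## Interface

Orientations are given as a unit quaternion [x, y, z, w].
In Python, from workcell import manip gives the robot as it stands.
- The arm moves only by the shell command python3 -m pendant 'ROWS' [FORCE]. ROWS is JSON, a list of rows, each a list of 7 numbers: the shift along the tool's x, y, z in units of 50 mm (1.0 is 50 mm), then the turn, a rotation vector about the tool's x, y, z in units of 8 degrees (1.0 is 8 degrees), then the opening, from -1 (shut) to 1 (fully open), so that 0 is half open. In form: [[dx, dy, dz, ax, ay, az, jaw], ...]. A call has exactly 10 rows; each row is the pose to reach, as a shift and turn from the pose commanded when the call began, along the tool's axes at that moment; what a row does not reach only later rows make up. A row lasts 1/8 s, in which the tool goes at most 62.5 mm and 10.7 degrees, less where a joint would pass 70% of its speed; a pose out of reach is approached as far as the arm can. A call with a gripper value outside its range is refused whole. The fingers move at their own pace and stop on an object; FORCE is the grip in N (left out, the last holds). Time passes only in rows, so rows that repeat a pose let the fingers close, or fill a call up. It gives the time, the measured TCP pose, the force, the opening and the grip force at its end, in the units of the state.
- manip.get_obs(): the state, without advancing time (a new reading comes with each control period).
- manip.camera(name): name is "scene" or "side" or "wrist"; returns (picture, depth): 480x640x3 uint8, red, green, blue; 480x640 float32, m along the optical axis (not along the pixel's ray), 0 where there is no reading.
- manip.get_calibration(name): a dict with "fx", "fy", "cx", "cy" (pixels), "xyz" and "orientation" of the camera in the world. Camera axes: x right, y up, looking along -z (the intrinsics and any distortion apply to the point x, -y, -z); pixel columns grow to the right and rows downward; lengths in m; the calibration is good to about 2 mm. A picture is of the moment at which its call begins: read the wrist's pose just before it. get_calibration takes no time and is no camera call; for the wrist camera it gives the pose at the moment of the call.
- manip.hand_in(): hands the job in; it is judged then, once.
Trained networks look in the newest picture that a camera, given by its name, has taken for a name from the list of things; names that differ only in an ending like _2 or _b are one class to them, and where a whole thing is asked for, a point or a joint stands for the part that bears it (a point fixed in the world has none). Each returns a list of dicts, best first, with "p" (0 to 1); they miss things now and then, are a little off and sometimes report something else, mostly with a low value. They report only what shows in the picture. A call takes as long as a camera call.
- manip.find_in(thing, camera): "box" ([left, top, right, bottom] in pixels, round what is visible of it).
- manip.trace(thing, camera): "pixels" (480x640 bool, what is visible of it) and "box" ([left, top, right, bottom] in pixels, round what is visible of it).
- manip.tip_of(thing, camera): "pixel" ([column, row] in pixels: a listed point, or the origin of a listed thing).
The state is a dict: "clock": time; "joint_pos": joint angles; "joint_velocities": joint speeds; "tau": joint torques, N m; "position": TCP position; "ee_rot": TCP orientation; "ft_force": force on the tool from outside, world axes, zero at the start; "torque": the same for the moment, N m; "grip_width": opening from 0.0 (shut) to 1.0 (fully open); "grasp_force": force on a finger pad.
Only numpy, scipy, OpenCV 4.12 (cv2) and the standard library are available. Lean on these libraries where they do the work, as an engineer would, in place of code of your own. Each camera call takes 0.05 s, during which the arm holds its last target. There are 200 camera calls.

## Task

With the fingertips, push the black sliding stop along its rail toward the heat sink, past the first notch, until it clicks into the middle one of the three notches, without running beyond it. Then gently push the heat sink along its channel until it rests against the stop, leaving the stop in its notch. Only push: do not pinch or lift anything, and leave the other things on the bench alone.

Things in the scene. Friction and masses are not known exactly. Their poses are not given: they have to be found in the camera images.
- gauge: Stop gauge: aluminium base plate, x -65 to +65 mm, y -165 to +125 mm, 8 mm thick, fixed on the mat; origin on the mat. A steel rail, 22 mm wide, top 24 mm above the mat, runs along the gauge's y at x = +32 mm from y = -115 to +120 mm; three dark cross notches 12 mm wide are cut in its top at y = +20, -20 and -60 mm. It carries the sliding stop.
- channel (a point): Point on the floor of the guide channel (8 mm above the mat), at gauge x = -32 mm, y = 0; axes as the gauge's. The channel is parallel to the rail, 34 mm wide between two dark strips 5 mm thick, tops 13 mm above the mat, that run from gauge y = -160 to +65 mm; both ends are open.
- stop_slide (a joint): Position (m) of the stop along the rail: carriage centre at gauge y = 0.075 - value, so it grows toward the heat sink. Starts at 0 to 0.03; notches at 0.055, 0.095 (middle), 0.135; end at 0.145. Needs about 2 N on the plain rail, about 8 to 10 N to leave a notch; entering a notch the resistance vanishes and the stop is drawn to its centre from about 4 mm either side.
- plunger (a joint): Spring plunger in the stop, with a 17 mm round knob on top of the carriage: height in m, about 0 while it rides on the rail, about -0.0045 when it has dropped into a notch. It works by itself and need not be touched.
- push_face (a point): Centre of the upright +y face of the stop's black carriage (36x36 mm in plan, from 25.5 to 55.5 mm above the mat; knob on top to 76 mm). Axes as the gauge's. The face to push on: 36 mm wide, 30 mm high.
- stop_face (a point): Centre of the upright -y face of the steel stop foot, which hangs from the carriage's side arm into the guide channel; face 33 mm wide, from 9 to 28 mm above the mat, the 18 mm thick arm above it reaching to 44 mm. Axes as the gauge's. Moves with the stop.
- middle_notch (a point): Centre of the middle notch, on the rail top, 24 mm above the mat. Axes as the gauge's.
- heat_sink: Black finned heat sink, 34x30x22 mm tall, 40 g, lying loose in the guide channel near its -y end, fins up. Origin at the centre of its underside (8 mm above the mat). Its own x (34 mm, along the fins) lies along the channel.
- battery: Bystander, to be left alone: black 9 V block battery lying flat, 26x52x18 mm. Origin at the centre of its underside.
- relay: Bystander, to be left alone: orange relay block, 12x28x25 mm tall. Origin at the centre of its underside.
- capacitor: Bystander, to be left alone: dark electrolytic capacitor lying down, 16x56x16 mm. Origin at the centre of its underside.
- solder_reel: Bystander, to be left alone: reel of solder standing on its flange, 55 mm across, 30 mm high. Origin at the centre of its underside.
- tweezers: Bystander, to be left alone: black tweezers lying flat, 12x120x8 mm. Origin at the centre of its underside.
- cutter: Bystander, to be left alone: side cutter lying flat, 52x123x12 mm. Origin at the centre of its underside.
- tip_tin: Bystander, to be left alone: round dark tip-cleaning tin, 51 mm across, 38 mm high. Origin at the centre of its underside.

How it is judged:
By the outcome, as a careful person would: the job done as asked, in the order asked, and still so for the second after the job is handed in, with the robot touching nothing.
It also fails if it takes over 54 s, if anything falls off the work surface, if the arm or the gripper's body presses on something with over 40 N, if the wrist force passes 120 N, or if a joint passes its speed limit or range.

## Working session

There is one attempt and no reset: what is moved stays moved. The work goes in short steps, Python scripts to look and compute and a shell command to move; the robot and the scene stay as the last step left them, time stands still between calls to the robot, and variables do not carry over. Pictures are saved under pics/ and viewed, at most 10 in all, crops included, and the job is handed in when it is done.

```bash
mkdir -p pics; cat > h.py <<'E'
import numpy as np, cv2
from scipy.spatial.transform import Rotation as R
from workcell import manip
def world(cam,px,depth=None,z=None,c=None):
    c=c or manip.get_calibration(cam); M=R.from_quat(c["orientation"]).as_matrix() if np.size(c["orientation"])==4 else np.array(c["orientation"])
    d=M@np.array([(px[0]-c["cx"])/c["fx"],-(px[1]-c["cy"])/c["fy"],-1.]); o=np.array(c["xyz"])
    return o+d*(depth if depth is not None else (z-o[2])/d[2])
def save(n,im): cv2.imwrite("pics/"+n,im[:,:,::-1])
E
python3 - <<'E'
from h import *
o=manip.get_obs();print(o["position"],o["ee_rot"],o["ft_force"],o["clock"],manip.tip_reach)
for cam in("scene","wrist"):
    im,d=manip.camera(cam);save(cam+"0.png",im);c=manip.get_calibration(cam);print(c)
    for t,z in(("gauge",0),("channel",.008),("push_face",.0405),("stop_face",.0185),("middle_notch",.024),("heat_sink",.008)):
        r=manip.tip_of(t,cam)
        for q in r[:2]: print(cam,t,round(q["p"],2),np.round(q["pixel"]),world(cam,q["pixel"],z=z,c=c).round(4))
E
```

```text
[6.24644065e-01 4.29120100e-06 2.44552221e-01] [ 7.07080070e-01  7.07133162e-01 -5.09800087e-04 -4.53038705e-04] [ 0.58519039 -0.53676394  0.58637697] 0.0 0.014
{'fx': 576.0328633418591, 'fy': 576.0328633418591, 'cx': 316.49070928850904, 'cy': 239.1973756430606, 'xyz': array([-0.02342648, -0.54372894,  0.70293328]), 'orientation': array([ 0.40077747, -0.18031372, -0.37356489,  0.81689268])}
scene gauge 0.66 [390. 329.] [ 0.554  -0.1986  0.    ]
scene gauge 0.19 [221. 202.] [0.6216 0.2947 0.    ]
scene channel 0.63 [378. 338.] [ 0.5184 -0.1999  0.008 ]
scene push_face 0.89 [357. 285.] [ 0.5676 -0.1179  0.0405]
scene stop_face 0.93 [353. 324.] [ 0.5085 -0.1551  0.0185]
scene middle_notch 0.78 [407. 312.] [ 0.5835 -0.2094  0.024 ]
scene middle_notch 0.33 [353. 323.] [ 0.505  -0.1588  0.024 ]
{'fx': 350.62784307032933, 'fy': 350.62784307032933, 'cx': 318.3710755023306, 'cy': 234.36442834037894, 'xyz': array([0.62542762, 0.06904187, 0.37356718]), 'orientation': array([-1.36828059e-01, -3.89916681e-04,  1.24152326e-05,  9.90594736e-01])}
wrist gauge 0.75 [262. 359.] [ 0.5559 -0.1957  0.    ]
wrist channel 0.76 [232. 368.] [ 0.5211 -0.2028  0.008 ]
wrist push_face 0.55 [266. 316.] [ 0.5706 -0.1138  0.0405]
wrist stop_face 0.87 [220. 341.] [ 0.5122 -0.1588  0.0185]
wrist middle_notch 0.79 [290. 382.] [ 0.5923 -0.2095  0.024 ]
```

View pics/scene0.png

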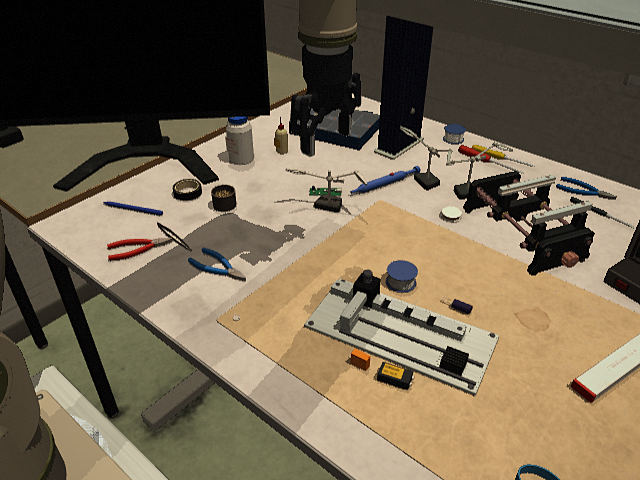

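View pics/wrist0.png

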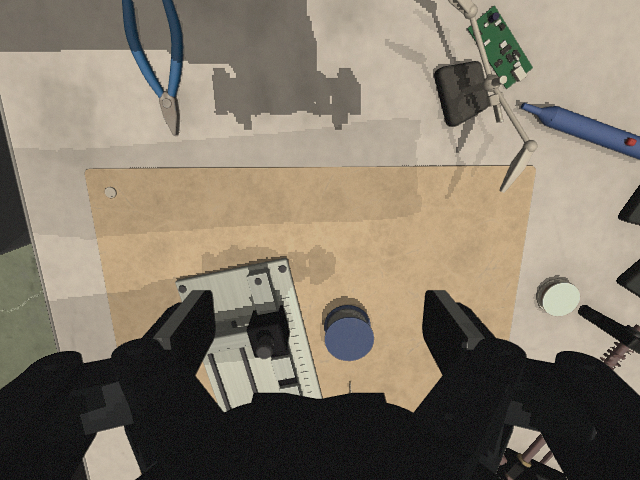

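The scene shows the stop carriage at about (366,285), the heat sink at (455,360) near the channel's far end, the reel right next to the stop at (402,275), and the relay and battery left of the gauge. The wrist view shows the plate yawed about 10–15°. Next I'll measure its pose.

```bash
cat >> h.py <<'E'
def cloud(cam,d,c):
    v,u=np.mgrid[:480,:640]; M=R.from_quat(c["orientation"]).as_matrix()
    r=np.stack([(u-c["cx"])/c["fx"],-(v-c["cy"])/c["fy"],-np.ones(u.shape)],-1)
    P=np.array(c["xyz"])+(r*d[...,None])@M.T; P[d==0]=np.nan; return P
def fitgauge(obs):
    # obs: list of (gauge xy, world xy); returns yaw, origin
    a=np.array([o[0] for o in obs]);b=np.array([o[1] for o in obs]);am=a.mean(0);bm=b.mean(0)
    H=(a-am).T@(b-bm);y=np.arctan2(H[0,1]-H[1,0],H[0,0]+H[1,1]);C=np.array([[np.cos(y),-np.sin(y)],[np.sin(y),np.cos(y)]])
    return y,bm-C@am
E
python3 - <<'E'
from h import *
for cam in("scene","side","wrist"):
    im,d=manip.camera(cam);c=manip.get_calibration(cam);P=cloud(cam,d,c)
    if cam=="side": save("side0.png",im)
    for t in("gauge","heat_sink","push_face","solder_reel","relay","battery"):
        r=manip.trace(t,cam)
        if not r: continue
        q=r[0];m=q["pixels"]&(d>0);p=P[m];top=p[p[:,2]>np.percentile(p[:,2],70)-.003]
        print(cam,t,round(q["p"],2),q["box"],"n",m.sum(),"med top",np.median(top,0).round(4),"lo",np.percentile(p,3,0).round(3),"hi",np.percentile(p,97,0).round(3))
        if t=="gauge":
            for lo,hi in((.004,.012),(.020,.028)):
                s=p[(p[:,2]>lo)&(p[:,2]<hi)][:,:2]
                rc=cv2.minAreaRect((s*1000).astype(np.float32));print("  ",lo,len(s),rc)
    for t,z in(("heat_sink",.008),("stop_face",.0185),("push_face",.0405),("middle_notch",.024)):
        for q in manip.tip_of(t,cam)[:1]: print(cam,t,q["p"],world(cam,q["pixel"],z=z,c=c).round(4))
E
```

```text
scene gauge 0.7 [303.2, 271.0, 499.4, 395.8] n 10910 med top [ 0.5584 -0.1928  0.0201] lo [ 0.48  -0.355  0.004] hi [ 0.628 -0.088  0.054]
   0.004 6926 ((557.265625, -216.21859741210938), (136.41590881347656, 290.24395751953125), 12.304967880249023)
   0.02 1267 ((553.9622192382812, -205.0741729736328), (96.70894622802734, 254.06866455078125), 13.601155281066895)
scene heat_sink 0.79 [440.6, 346.8, 463.3, 374.8] n 496 med top [ 0.5455 -0.3194  0.0287] lo [ 0.529 -0.337  0.014] hi [ 0.561 -0.304  0.032]
scene push_face 0.8 [337.6, 272.0, 380.7, 330.7] n 1166 med top [ 0.5653 -0.1384  0.0565] lo [ 0.491 -0.158  0.017] hi [ 0.585 -0.122  0.074]
scene solder_reel 0.8 [384.5, 265.3, 418.2, 295.2] n 809 med top [ 0.6564 -0.1494  0.031 ] lo [ 0.634 -0.172  0.002] hi [ 0.679 -0.127  0.033]
scene relay 0.71 [351.1, 345.9, 368.8, 367.5] n 319 med top [ 0.4585 -0.2087  0.0254] lo [ 0.452 -0.222 -0.   ] hi [ 0.484 -0.191  0.027]
scene battery 0.91 [376.0, 360.7, 413.6, 385.5] n 681 med top [ 0.4704 -0.2659  0.0183] lo [ 0.454 -0.29   0.003] hi [ 0.487 -0.244  0.02 ]
scene heat_sink 0.89 [ 0.548
[... 1507 characters left out ...]
 -157.2174072265625), (78.70869445800781, 162.62864685058594), 12.753623008728027)
wrist push_face 0.57 [210.3, 303.1, 291.1, 360.2] n 2463 med top [ 0.5742 -0.1291  0.0567] lo [ 0.515 -0.15   0.021] hi [ 0.591 -0.114  0.076]
wrist solder_reel 0.7 [326.7, 307.6, 376.4, 359.5] n 2239 med top [ 0.6595 -0.1474  0.0311] lo [ 0.635 -0.171  0.002] hi [ 0.683 -0.123  0.032]
wrist battery 0.48 [257.3, 340.7, 274.2, 358.3] n 270 med top [ 0.5725 -0.1329  0.0761] lo [ 0.565 -0.14   0.059] hi [ 0.58  -0.126  0.077]
wrist heat_sink 0.31 [ 0.5571 -0.1915  0.008 ]
wrist stop_face 0.94 [ 0.5138 -0.163   0.0185]
wrist push_face 0.74 [ 0.5662 -0.1134  0.0405]
wrist middle_notch 0.65 [ 0.5877 -0.2101  0.024 ]
```

```bash
python3 -m pendant '[[-0.6,-0.4,0.5,0,0,-0.5,-1],[-1.2,-0.8,1,0,0,-1,-1],[-1.83,-1.23,1.5,0,0,-1.5,-1],[-1.83,-1.23,2,0,0,-1.5,-1],[-1.83,-1.23,2.5,0,0,-1.5,-1],[-1.83,-1.23,2.5,0,0,-1.5,-1],[-1.83,-1.23,2.5,0,0,-1.5,-1],[-1.83,-1.23,2.5,0,0,-1.5,-1],[-1.83,-1.23,2.5,0,0,-1.5,-1],[-1.83,-1.23,2.5,0,0,-1.5,-1]]' 30
cat >> h.py <<'E'
G0=np.array([.5525,-.196]);YAW=np.radians(12)
def g(w): 
    c,s=np.cos(YAW),np.sin(YAW);d=np.array(w)[...,:2]-G0;return np.stack([d[...,0]*c+d[...,1]*s,-d[...,0]*s+d[...,1]*c],-1)
def st():
    o=manip.get_obs();f=np.array(o["ft_force"]);q=R.from_quat(o["ee_rot"]).as_matrix()
    print("t",round(o["clock"],2),"tcp",np.round(o["position"],4),"g",g(o["position"]).round(4),"xdir yaw",np.degrees(np.arctan2(*(q[:2,0]*[-1,1]))).round(1),"F gauge",(g(f[:2]+G0)).round(2),f[2].round(2),o["grip_width"])
E
python3 - <<'E'
from h import *
st();im,d=manip.camera("wrist");save("w1.png",im);c=manip.get_calibration("wrist");P=cloud("wrist",d,c)
q=g(P[...,:2]);z=P[...,2]
m=(z>.049)&(z<.06)&(abs(q[...,0]-.032)<.03)&(abs(q[...,1]-.058)<.04)
if m.any(): print("carriage top lo/hi",np.percentile(q[m],[2,50,98],axis=0).round(4),m.sum())
for t,zz in(("push_face",.0405),("stop_face",.0185),("middle_notch",.024)):
    for r in manip.tip_of(t,"wrist")[:1]: print(t,r["p"],np.round(r["pixel"]),g(world("wrist",r["pixel"],z=zz,c=c)).round(4))
E
```

```text
clock: 3.6
position: [0.5637, -0.0915, 0.1207]
ee_rot: [0.629, 0.777, 0.0, 0.0]
ft_force: [0.4, -0.4, 0.2]
grip_width: -0.0
grasp_force: 0.0
t 3.6 tcp [ 0.5637 -0.0915  0.1207] g [0.0327 0.0999] xdir yaw 12.0 F gauge [ 0.32 -0.52] 0.23 -0.00012925135462867358
stop_face 0.56 [230. 311.] [-0.0313  0.0457]
```

View pics/w1.png

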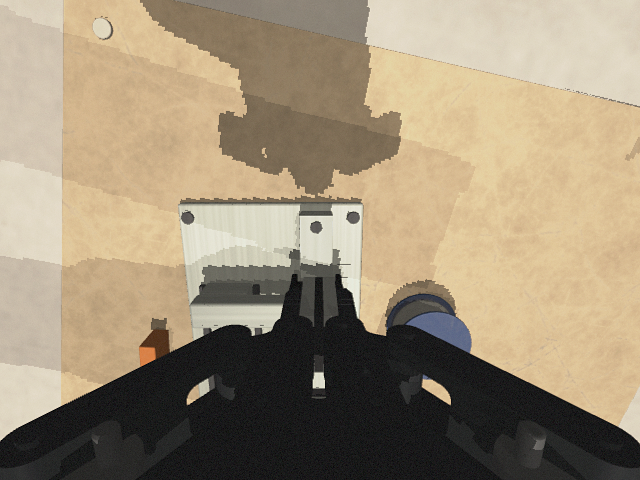

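The plate is now square in the image, with the rail and shut fingers both centred at column ~317 and the reel at (430,335), clear to the right. I'll descend and push up to just before the first notch.

```bash
python3 -m pendant '[[0,0,0.7,0,0,0,-1],[0,0,1.2,0,0,0,-1],[0,0,1.5,0,0,0,-1],[0,0,1.5,0,0,0,-1],[-0.15,0,1.5,0,0,0,-1],[-0.3,0,1.5,0,0,0,-1],[-0.45,0,1.5,0,0,0,-1],[-0.6,0,1.5,0,0,0,-1],[-0.7,0,1.5,0,0,0,-1],[-0.76,0,1.5,0,0,0,-1]]'
cat > look.py <<'E'
from h import *
import sys
st()
for cam in("scene","side"):
    im,d=manip.camera(cam);c=manip.get_calibration(cam);P=cloud(cam,d,c);q=g(P[...,:2]);z=P[...,2]
    if len(sys.argv)>1 and cam==sys.argv[2]: save(sys.argv[1],im)
    # steel arm of foot, top at 44 mm
    m=(z>.040)&(z<.048)&(q[...,0]<.005)&(q[...,0]>-.045)&(q[...,1]<.1)&(q[...,1]>-.1)
    if m.any(): print(cam,"arm top y",np.percentile(q[m][:,1],[3,50,97]).round(4),m.sum())
    for t,zz in(("stop_face",.0185),("push_face",.0405),("heat_sink",.008)):
        for r in manip.tip_of(t,cam)[:1]: print(cam,t,round(r["p"],2),g(world(cam,r["pixel"],z=zz,c=c)).round(4))
E
python3 look.py
```

```text
clock: 5.05
position: [0.5716, -0.1291, 0.0453]
ee_rot: [0.629, 0.777, 0.0, 0.0]
ft_force: [0.6, 2.8, 1.5]
grip_width: 0.003
grasp_force: 1.4
t 5.05 tcp [ 0.5716 -0.1291  0.0453] g [0.0326 0.0615] xdir yaw 12.0 F gauge [1.15 2.63] 1.47 0.0034881180264835225
scene arm top y [0.024  0.0315 0.0407] 256
scene stop_face 0.7 [-0.0356  0.0243]
scene push_face 0.76 [0.0289 0.0481]
scene heat_sink 0.88 [-0.0368 -0.1218]
side arm top y [0.0249 0.0389 0.0442] 108
side stop_face 0.59 [-0.0425  0.0249]
side push_face 0.88 [0.0248 0.0505]
side heat_sink 0.42 [-0.0381 -0.1398]
```

```bash
python3 -m pendant '[[-0.1,0,0,0,0,0,-1],[-0.2,0,0,0,0,0,-1],[-0.3,0,0,0,0,0,-1],[-0.36,0,0,0,0,0,-1],[-0.42,0,0,0,0,0,-1],[-0.48,0,0,0,0,0,-1],[-0.54,0,0,0,0,0,-1],[-0.6,0,0,0,0,0,-1],[-0.66,0,0,0,0,0,-1],[-0.7,0,0,0,0,0,-1]]'; python3 look.py
```

```text
clock: 6.7
position: [0.5788, -0.1633, 0.0453]
ee_rot: [0.629, 0.777, 0.0, 0.0]
ft_force: [-0.3, 2.7, 0.3]
grip_width: 0.001
grasp_force: 1.3
t 6.7 tcp [ 0.5788 -0.1633  0.0453] g [0.0326 0.0265] xdir yaw 12.0 F gauge [0.29 2.73] 0.31 0.0009756092342155687
scene arm top y [-0.0109 -0.0031  0.0064] 268
scene stop_face 0.68 [-0.0295 -0.0124]
scene push_face 0.94 [0.0302 0.02  ]
scene heat_sink 0.95 [-0.0299 -0.1226]
side arm top y [-0.011   0.0033  0.0111] 106
side stop_face 0.58 [-0.0457 -0.0146]
side push_face 0.95 [0.0365 0.0037]
side heat_sink 0.64 [-0.0325 -0.1226]
```

```bash
python3 -m pendant '[[-0.04,0,0,0,0,0,-1],[-0.08,0,0,0,0,0,-1],[-0.12,0,0,0,0,0,-1],[-0.16,0,0,0,0,0,-1],[-0.18,0,0,0,0,0,-1],[-0.2,0,0,0,0,0,-1],[-0.22,0,0,0,0,0,-1],[-0.24,0,0,0,0,0,-1],[-0.24,0,0,0,0,0,-1],[-0.24,0,0,0,0,0,-1]]'; python3 look.py
```

```text
clock: 8.35
position: [0.5811, -0.1749, 0.0453]
ee_rot: [0.629, 0.777, -0.0, 0.0]
ft_force: [0.0, -0.4, -0.1]
grip_width: 0.0
grasp_force: 0.0
t 8.35 tcp [ 0.5811 -0.1749  0.0453] g [0.0324 0.0147] xdir yaw 12.0 F gauge [-0.07 -0.37] -0.11 0.0003152748524433021
scene arm top y [-0.0229 -0.0149 -0.0059] 275
scene stop_face 0.74 [-0.0309 -0.0209]
scene push_face 0.78 [0.0342 0.0066]
scene heat_sink 0.68 [-0.0366 -0.1201]
side arm top y [-0.0203 -0.0079 -0.0005] 99
side stop_face 0.55 [-0.0366 -0.0193]
side push_face 0.74 [ 0.0288 -0.004 ]
```

```bash
python3 -m pendant '[[-0.01,0,0,0,0,0,-1],[-0.02,0,0,0,0,0,-1],[-0.03,0,0,0,0,0,-1],[-0.04,0,0,0,0,0,-1],[-0.04,0,0,0,0,0,-1],[-0.04,0,0,0,0,0,-1],[-0.04,0,0,0,0,0,-1],[-0.04,0,0,0,0,0,-1],[-0.04,0,0,0,0,0,-1],[-0.04,0,0,0,0,0,-1]]'; python3 look.py
```

```text
clock: 10.0
position: [0.5816, -0.1766, 0.0453]
ee_rot: [0.629, 0.777, 0.0, 0.0]
ft_force: [-0.6, 1.0, 0.7]
grip_width: -0.002
grasp_force: 0.7
t 10.0 tcp [ 0.5816 -0.1766  0.0453] g [0.0325 0.0129] xdir yaw 12.0 F gauge [-0.37  1.12] 0.73 -0.0018700969867749355
scene arm top y [-0.0246 -0.0165 -0.0078] 275
scene stop_face 0.9 [-0.0302 -0.0274]
scene push_face 0.95 [0.0325 0.0057]
scene heat_sink 0.89 [-0.0247 -0.1207]
side arm top y [-0.0242 -0.0096 -0.0021] 102
side stop_face 0.61 [-0.0334 -0.021 ]
side push_face 0.59 [ 0.0307 -0.0003]
side heat_sink 0.7 [-0.0329 -0.1213]
```

```bash
python3 -m pendant '[[-0.01,0,0,0,0,0,-1],[-0.02,0,0,0,0,0,-1],[-0.03,0,0,0,0,0,-1],[-0.03,0,0,0,0,0,-1],[-0.03,0,0,0,0,0,-1],[-0.03,0,0,0,0,0,-1],[-0.03,0,0,0,0,0,-1],[-0.03,0,0,0,0,0,-1],[-0.03,0,0,0,0,0,-1],[-0.03,0,0,0,0,0,-1]]'; python3 look.py
```

```text
clock: 11.65
position: [0.5819, -0.178, 0.0453]
ee_rot: [0.629, 0.777, 0.0, 0.0]
ft_force: [0.5, -0.2, -0.2]
grip_width: -0.003
grasp_force: 0.0
t 11.65 tcp [ 0.5819 -0.178   0.0453] g [0.0325 0.0115] xdir yaw 12.0 F gauge [ 0.41 -0.25] -0.25 -0.0025469688534964477
scene arm top y [-0.0298 -0.0219 -0.0127] 269
scene stop_face 0.97 [-0.0346 -0.0303]
scene push_face 0.91 [0.0258 0.0006]
scene heat_sink 0.57 [-0.0287 -0.1205]
side arm top y [-0.0274 -0.0146 -0.0079] 98
side stop_face 0.5 [-0.0944  0.0392]
side push_face 0.95 [ 0.0312 -0.0068]
side heat_sink 0.57 [-0.0296 -0.153 ]
```

The stop jumped 5 mm for a 1.5 mm push and the force vanished, so it is in the notch (centre ≈ -0.0205). Now retract, rise and go behind the heat sink.

```bash
python3 -m pendant '[[0.2,0,0,0,0,0,-1],[0.2,0,-0.8,0,0,0,-1],[0.2,0,-1.6,0,0,0,-1],[-0.5,-0.3,-1.6,0,0,0,-1],[-1.3,-0.6,-1.6,0,0,0,-1],[-2.1,-0.9,-1.6,0,0,0,-1],[-2.9,-1.29,-1.6,0,0,0,-1],[-3.5,-1.29,-1.6,0,0,0,-1],[-3.5,-1.29,-1.6,0,0,0,-1],[-3.5,-1.29,-1.6,0,0,0,-1]]'; cat >> look.py <<'E'
    m=(z>.024)&(z<.034)&(q[...,0]<-.005)&(q[...,0]>-.06)&(q[...,1]<-.05)&(q[...,1]>-.17)
    r=manip.trace("heat_sink",cam)
    if m.any(): print(cam,"hs top",np.percentile(q[m],[3,50,97],axis=0).round(4).tolist(),m.sum())
E
python3 look.py s2.png scene; python3 -c "
import cv2;i=cv2.imread('pics/s2.png')[240:420,280:520];cv2.imwrite('pics/s2c.png',cv2.resize(i,None,fx=3,fy=3))"
```

```text
clock: 13.3
position: [0.5556, -0.361, 0.1251]
ee_rot: [0.629, 0.778, 0.0, -0.0]
ft_force: [0.1, 0.2, -0.8]
grip_width: 0.0
grasp_force: 0.0
t 13.3 tcp [ 0.5556 -0.361   0.1251] g [-0.0312 -0.162 ] xdir yaw 12.1 F gauge [0.12 0.19] -0.84 0.000324024075465224
scene arm top y [-0.0298 -0.0219 -0.0128] 275
scene stop_face 0.73 [-0.0345 -0.0309]
scene push_face 0.56 [ 0.032  -0.0027]
scene heat_sink 0.65 [-0.0289 -0.1229]
scene hs top [[-0.0478, -0.1363], [-0.034, -0.1203], [-0.017, -0.104]] 412
side arm top y [-0.0289 -0.0156 -0.0076] 98
side stop_face 0.55 [-0.0382 -0.0325]
side push_face 0.74 [0.0273 0.0079]
side heat_sink 0.57 [-0.0312 -0.1417]
side hs top [[-0.0474, -0.1341], [-0.0329, -0.1143], [-0.0184, -0.1001]] 46
```

View pics/s2c.png

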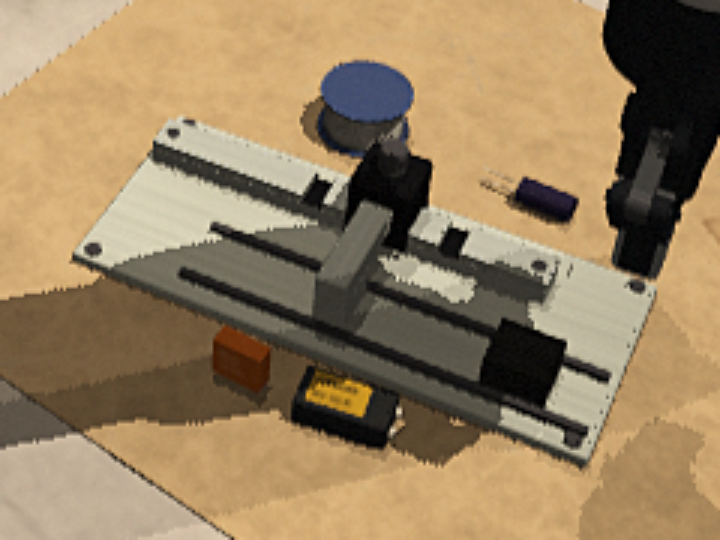

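The crop shows the first and third notches open at crop (318,190) and (453,240), and the stop sits over the middle one. The heat sink is upright in the channel at (523,360), and the fingers are beyond it. Descend and push.

```bash
python3 -m pendant '[[0,0,0.8,0,0,0,-1],[0,0,1.6,0,0,0,-1],[0,0,1.86,0,0,0,-1],[0,0,1.86,0,0,0,-1],[0.1,0,1.86,0,0,0,-1],[0.2,0,1.86,0,0,0,-1],[0.3,0,1.86,0,0,0,-1],[0.4,0,1.86,0,0,0,-1],[0.5,0,1.86,0,0,0,-1],[0.6,0,1.86,0,0,0,-1]]'; python3 look.py
```

```text
clock: 15.05
position: [0.5489, -0.333, 0.0324]
ee_rot: [0.629, 0.777, 0.0, 0.0]
ft_force: [0.3, -0.9, 0.8]
grip_width: 0.0
grasp_force: 0.2
t 15.05 tcp [ 0.5489 -0.333   0.0324] g [-0.032  -0.1333] xdir yaw 12.0 F gauge [ 0.07 -0.94] 0.82 0.0004017677378467923
scene arm top y [-0.0298 -0.0219 -0.0127] 272
scene stop_face 0.64 [-0.0333 -0.0297]
scene push_face 0.82 [0.0301 0.0017]
scene heat_sink 0.97 [-0.0299 -0.106 ]
scene hs top [[-0.0478, -0.1414], [-0.0369, -0.1051], [-0.0177, -0.0885]] 404
side arm top y [-0.0296 -0.015  -0.0081] 98
side stop_face 0.79 [-0.0357 -0.014 ]
side push_face 0.57 [0.0313 0.0031]
side heat_sink 0.57 [-0.0302 -0.1314]
side hs top [[-0.0478, -0.1306], [-0.0338, -0.1163], [-0.0188, -0.0863]] 76
```

```bash
python3 -m pendant '[[0.12,0,0,0,0,0,-1],[0.24,0,0,0,0,0,-1],[0.36,0,0,0,0,0,-1],[0.48,0,0,0,0,0,-1],[0.6,0,0,0,0,0,-1],[0.72,0,0,0,0,0,-1],[0.84,0,0,0,0,0,-1],[0.94,0,0,0,0,0,-1],[1.0,0,0,0,0,0,-1],[1.04,0,0,0,0,0,-1]]'; sed -i 's/>-.17)/>-.09)/; s/<-.05)/<-.02)/' look.py; python3 look.py
```

```text
clock: 16.8
position: [0.5382, -0.2823, 0.0323]
ee_rot: [0.629, 0.777, 0.0, 0.0]
ft_force: [0.5, -1.2, 0.7]
grip_width: 0.003
grasp_force: 0.1
t 16.8 tcp [ 0.5382 -0.2823  0.0323] g [-0.032  -0.0814] xdir yaw 12.0 F gauge [ 0.28 -1.27] 0.66 0.0025186048765355423
scene arm top y [-0.0906 -0.0227 -0.0129] 299
scene stop_face 0.63 [-0.0271 -0.0322]
scene push_face 0.94 [0.0251 0.001 ]
scene heat_sink 0.93 [-0.0328 -0.0521]
scene hs top [[-0.0496, -0.0872], [-0.0397, -0.0493], [-0.0179, -0.0255]] 389
side arm top y [-0.0775 -0.0198 -0.0097] 136
side stop_face 0.92 [-0.0389 -0.0359]
side push_face 0.79 [ 0.035  -0.0184]
side hs top [[-0.0465, -0.0813], [-0.0371, -0.0749], [-0.0204, -0.053]] 25
```

```bash
python3 -m pendant '[[0.03,0,0,0,0,0,-1],[0.06,0,0,0,0,0,-1],[0.08,0,0,0,0,0,-1],[0.1,0,0,0,0,0,-1],[0.11,0,0,0,0,0,-1],[0.11,0,0,0,0,0,-1],[0.11,0,0,0,0,0,-1],[0.11,0,0,0,0,0,-1],[0.11,0,0,0,0,0,-1],[0.11,0,0,0,0,0,-1]]'; python3 look.py
```

```text
clock: 18.55
position: [0.537, -0.277, 0.0323]
ee_rot: [0.629, 0.777, 0.0, 0.0]
ft_force: [-0.1, -0.8, 1.0]
grip_width: -0.001
grasp_force: 0.0
t 18.55 tcp [ 0.537  -0.277   0.0323] g [-0.032  -0.0761] xdir yaw 12.0 F gauge [-0.26 -0.72] 0.99 -0.001323482664118411
scene arm top y [-0.0853 -0.0227 -0.013 ] 308
scene stop_face 0.66 [-0.04  -0.031]
scene push_face 0.71 [ 0.0307 -0.0004]
scene heat_sink 0.57 [-0.0347 -0.0482]
scene hs top [[-0.049, -0.0851], [-0.0395, -0.0449], [-0.0179, -0.026]] 383
side arm top y [-0.0711 -0.0187 -0.0087] 137
side stop_face 0.94 [-0.0438 -0.03  ]
side push_face 0.96 [ 0.0308 -0.0075]
side hs top [[-0.048, -0.0862], [-0.0382, -0.0692], [-0.0198, -0.0408]] 17
```

```bash
python3 -m pendant '[[0.005,0,0,0,0,0,-1],[0.01,0,0,0,0,0,-1],[0.01,0,0,0,0,0,-1],[0.01,0,0,0,0,0,-1],[0.01,0,0,0,0,0,-1],[0.01,0,0,0,0,0,-1],[0.01,0,0,0,0,0,-1],[0.01,0,0,0,0,0,-1],[0.01,0,0,0,0,0,-1],[0.01,0,0,0,0,0,-1]]'; python3 -c "from h import *;st()"
```

```text
clock: 20.3
position: [0.537, -0.2766, 0.0323]
ee_rot: [0.629, 0.777, 0.0, 0.0]
ft_force: [-0.6, -0.8, 0.3]
grip_width: 0.0
grasp_force: 0.5
t 20.3 tcp [ 0.537  -0.2766  0.0323] g [-0.0319 -0.0756] xdir yaw 12.0 F gauge [-0.72 -0.71] 0.26 0.000265829677176533
```

```bash
python3 -m pendant '[[0.005,0,0,0,0,0,-1],[0.01,0,0,0,0,0,-1],[0.015,0,0,0,0,0,-1],[0.015,0,0,0,0,0,-1],[0.015,0,0,0,0,0,-1],[0.015,0,0,0,0,0,-1],[0.015,0,0,0,0,0,-1],[0.015,0,0,0,0,0,-1],[0.015,0,0,0,0,0,-1],[0.015,0,0,0,0,0,-1]]'; python3 look.py s3.png scene; python3 -c "
import cv2;i=cv2.imread('pics/s3.png')[260:380,330:490];cv2.imwrite('pics/s3c.png',cv2.resize(i,None,fx=5,fy=5,interpolation=cv2.INTER_CUBIC))"
```

```text
clock: 21.55
position: [0.5369, -0.2763, 0.0325]
ee_rot: [0.629, 0.777, -0.0, 0.0]
ft_force: [1.5, -4.4, 0.1]
grip_width: -0.008
grasp_force: 2.6
t 21.55 tcp [ 0.5369 -0.2763  0.0325] g [-0.032  -0.0753] xdir yaw 12.0 F gauge [ 0.55 -4.58] 0.07 -0.008415984761090855
scene arm top y [-0.0846 -0.0228 -0.0129] 303
scene stop_face 0.6 [-0.0305 -0.0296]
scene push_face 0.55 [ 0.0369 -0.0008]
scene heat_sink 0.65 [-0.0332 -0.0462]
scene hs top [[-0.049, -0.0843], [-0.0398, -0.0447], [-0.0175, -0.025]] 391
side arm top y [-0.0709 -0.0179 -0.0084] 133
side stop_face 0.88 [-0.0354 -0.0396]
side push_face 0.75 [ 0.037  -0.0073]
side hs top [[-0.0507, -0.0778], [-0.0336, -0.0667], [-0.0205, -0.0207]] 19
```

View pics/s3c.png

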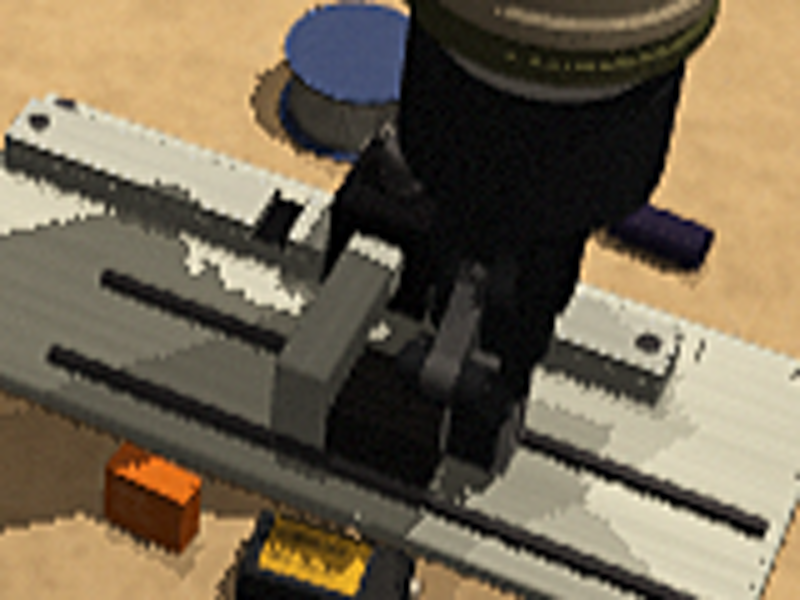

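The sink touches the stop foot at about crop (335,420), and contact force rose to ~4 N while the stop did not move. Back off straight, then rise.

```bash
python3 -m pendant '[[-0.02,0,0,0,0,0,-1],[-0.06,0,0,0,0,0,-1],[-0.2,0,0,0,0,0,-1],[-0.5,0,0,0,0,0,-1],[-0.8,0,0,0,0,0,-1],[-0.8,0,-0.8,0,0,0,-1],[-0.8,0,-1.7,0,0,0,-1],[-1.8,0,-2.2,0,0,0,-1],[-2.6,0,-2.2,0,0,0,-1],[-2.6,0,-2.2,0,0,0,-1]]'; python3 look.py s4.png scene; python3 -c "
import cv2;i=cv2.imread('pics/s4.png')[260:380,330:490];cv2.imwrite('pics/s4c.png',cv2.resize(i,None,fx=5,fy=5,interpolation=cv2.INTER_CUBIC))"
```

```text
clock: 23.3
position: [0.5624, -0.4078, 0.1421]
ee_rot: [0.631, 0.776, -0.001, 0.0]
ft_force: [-0.2, 1.7, -0.6]
grip_width: -0.0
grasp_force: 0.0
t 23.3 tcp [ 0.5624 -0.4078  0.1421] g [-0.0343 -0.2093] xdir yaw 11.7 F gauge [0.18 1.71] -0.57 -0.00011343040657594041
scene arm top y [-0.0299 -0.0218 -0.013 ] 273
scene stop_face 0.98 [-0.03   -0.0261]
scene push_face 0.75 [ 0.022  -0.0017]
scene heat_sink 0.62 [-0.0247 -0.0467]
scene hs top [[-0.0494, -0.063], [-0.0343, -0.045], [-0.0168, -0.0256]] 414
side arm top y [-0.0301 -0.0157 -0.0085] 99
side stop_face 0.71 [-0.0379 -0.048 ]
side push_face 0.9 [ 0.035  -0.0091]
side hs top [[-0.0438, -0.0205], [-0.0438, -0.0205], [-0.0438, -0.0205]] 1
```

View pics/s4c.png

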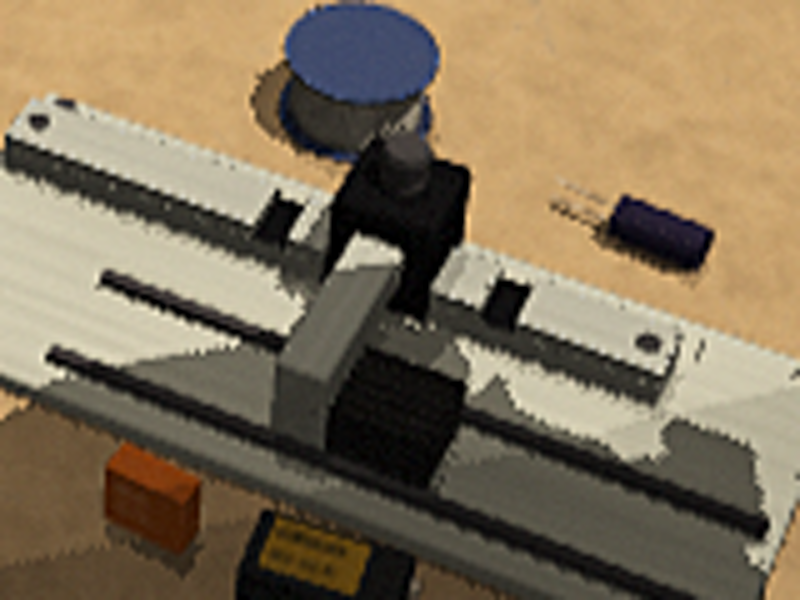

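The heat sink lies flush against the foot at crop (335,410), and the stop sits over the middle notch with the other two open. Nothing else has moved.

```bash
python3 -m pendant '[[0,0,0,0,0,0,-1],[0,0,0,0,0,0,-1],[0,0,0,0,0,0,-1],[0,0,0,0,0,0,-1],[0,0,0,0,0,0,-1],[0,0,0,0,0,0,-1],[0,0,0,0,0,0,-1],[0,0,0,0,0,0,-1],[0,0,0,0,0,0,-1],[0,0,0,0,0,0,-1]]'; python3 -c "from workcell import manip;print(manip.hand_in())"
```

```text
clock: 25.05
position: [0.5638, -0.403, 0.1423]
ee_rot: [0.629, 0.777, 0.0, 0.0]
ft_force: [0.1, -0.4, -0.1]
grip_width: -0.004
grasp_force: 0.0
the job is handed in; nothing more can be done
None
```

I handed the job in at about 25 s: the stop is clicked into the middle notch, the heat sink rests against it, and the final picture shows nothing else on the bench disturbed.

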